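# Clear the power brick and hold the machine's cover open at 45 degrees

## Task

The black finned power brick is lying on the machine's hinged blue cover: pick it up and set it down flat in the yellow tray, lowering it in rather than dropping it, with the cover still shut. Then lift the cover by its orange bar handle and hold it 45 degrees open (within about 7 degrees) so the boards can be inspected; it falls shut if let go, so finish while still holding it there steadily in the gripper. Leave everything else on the bench where it is.

Things in the scene. Friction and masses are not known exactly. Their poses are not given: they have to be found in the camera images.
- brick_center (a point): centre (half-way up) of the black finned power brick, a loose block 110 mm long (its x axis), 54 mm wide (y) and 38 mm high (z); about 0.35 kg. It lies flat on the cover behind the bar handle, its long side roughly along the machine's width; the fins on top run lengthwise and the long sides are flat to grip.
- tray: yellow open tray fixed to the bench, outside 190 (x) x 140 (y) x 30 mm high, walls and floor 4 mm thick; origin at the centre of its underside, z up. It stands either to the left or to the right of the machine.
- chassis: the machine: aluminium chassis fixed to the bench, 240 (x, depth) x 200 (y, width) x 90 mm high, open on top under the cover; origin at the centre of its underside, its x axis points away from the robot, from the bar-handle side to the hinge side.
- cover (a joint): opening angle of the blue cover, rad: 0 = shut and level, grows as its robot-side edge rises (0.785 = 45 degrees), stop at 1.9. Hinged along the chassis's far upper edge, it has no stay or spring and falls shut by its own weight, about 0.5 kg.
- cover_bar (a point): middle of the orange bar handle on the cover: a round bar 12 mm thick and 110 mm long, parallel to the hinge, its axis 40 mm above the cover's top face, on a 12 mm thick leg at each end; clear underneath. The cover is a plate 235 (from the hinge) x 200 x 6 mm; shut, its top lies 96 mm above the bench. The bar's axis is 40 mm back from the cover's robot-side edge. The round bar can turn between gripper pads as the cover swings.
- cover_hinge (a point): middle of the hinge axis, which runs along the chassis's y axis, 90 mm above the bench. With the cover shut the bar's axis is 195 mm from it along the chassis's -x and 46 mm above it.
- router: black network router, 160 x 110 x 30 mm, with three stub aerials 128 mm high along its far edge; origin under its centre. Bystander, loose; it stands on the other side of the machine from the tray.
- fan: loose square black cooling fan lying flat, 120 x 120 x 38 mm; origin under its centre. Bystander.
- screwdriver: screwdriver with a red handle lying on the bench on the near side of the machine, towards the right, about 200 mm long, 26 mm high; its x axis runs along it. Bystander.
- mug: blue mug, 80 mm across, 90 mm high; origin under its centre. Bystander.
- jar: small clear jar with a white cap, 60 mm across, 75 mm high; origin under its centre. Bystander.
- finned_unit: larger black finned unit standing behind the machine, 100 x 130 x 100 mm; origin under its centre. Bystander.
Things that resemble listed ones, but are neither listed nor needed, are in the scene too. What is meant by the part that bears brick_center is not purple, and is the smaller of those in its own colour.

How it is judged (in metres and radians):
On the way, in this order (a step that is already met when the one before it is completed fails the run):
1. the brick is lowered into the tray, still in the fingers, within 25 mm of its floor, the cover shut (x of brick_center in the frame of tray between -0.075 and 0.075 m and y of brick_center in the frame of tray between -0.055 and 0.055 m and z of brick_center in the frame of tray below 0.05 m and contact force between the fingers and brick above 0.3 N and value of joint cover below 0.06 rad), for 0.05 s.
2. the brick lies flat and released in the tray, the cover still shut (x of brick_center in the frame of tray between -0.075 and 0.075 m and y of brick_center in the frame of tray between -0.055 and 0.055 m and z of brick_center in the frame of tray below 0.03 m and angle between brick_center's own z axis and vertical below 0.2 rad and contact force between the fingers and brick below 0.1 N and linear speed of brick below 0.03 m/s and value of joint cover below 0.06 rad), for 0.2 s.
3. the cover is held 45 degrees open (within 7) by the fingers (value of joint cover between 0.663 and 0.908 rad and contact force between the fingers and cover above 0.5 N), for 0.2 s.
At the end, for the whole second after the job is handed in: The cover is held still (under 0.05 rad/s) at 45 degrees, within 7 degrees, by the robot's fingers and by nothing else; the power brick lies flat, released and at rest in the tray; the bystanders are within 30 mm of where they were (all of step 3 and x of brick_center in the frame of tray between -0.075 and 0.075 m and y of brick_center in the frame of tray between -0.055 and 0.055 m and z of brick_center in the frame of tray below 0.03 m and angle between brick_center's own z axis and vertical below 0.2 rad and contact force between each of the fingers, cover and brick below 0.1 N and linear speed of brick below 0.03 m/s and velocity of joint cover between -0.05 and 0.05 rad/s and contact force between cover and router below 0.1 N and contact force between cover and fan below 0.1 N and contact force between cover and screwdriver below 0.1 N and contact force between cover and mug below 0.1 N and contact force between cover and jar below 0.1 N and contact force between cover and finned_unit below 0.1 N and distance of each of router, fan, screwdriver, mug, jar, finned_unit from where it was at the start of the episode below 0.03 m); the arm keeps its last pose, push and grip.
It fails at once if a bystander (router, fan, screwdriver, mug, jar, larger finned unit) is pushed more than 30 mm (distance of any of router, fan, screwdriver, mug, jar, finned_unit from where it was at the start of the episode above 0.03 m).
It fails at once if a bystander other than the screwdriver is tipped over (angle between any of router, fan, mug, jar, finned_unit's own z axis and vertical above 0.5 rad).
It also fails if it takes over 53 s, if anything falls off the work surface, if the arm or the gripper's body presses on something with over 40 N, if the wrist force passes 120 N, or if a joint passes its speed limit or range.

## Robot

A 6-joint arm with a two-finger parallel gripper is mounted at the origin on the work surface. World frame = base frame: x ahead of the robot, y to its left, z up, the work surface at z = 0. Lengths are in mm, angles in rad, forces in N, time in s.
With the tool pointing down it reaches from about 275 to 1000 mm from the base axis. Payload 8.4 kg.
Tool frame: the origin (TCP) lies midway between the tips of the shut fingers; the grasp point (between the pads) lies 19 mm behind it; z points along the fingers, y is the direction in which the jaws open and shut (so a half turn about z gives the same grasp; the last joint's range is limited). The gripper opens to 85 mm and grips with 20 to 120 N. Pads are 22 mm wide; open, the fingers measure 114 mm over their backs; the gripper's body (76 mm by 85 mm) begins 54 mm behind the grasp point. The pads swing forward as they close: fully open they stand 13 mm farther back than shut.
Start: joints at [-1.28, 0.353, 1.633, -0, 1.155, -0.002], TCP at [180.395, -598.403, 231.281] pointing down, gripper open.
Joint ranges: [-2.63, 2.63], [-0.92, 2.1], [0.06, 2.66], [-1.3, 4.44], [0, 2.69], [-3.02, 3.02]. Speed limits (rad/s): [2.22, 2.22, 2.79, 3.14, 3.14, 3.14].

## Interface

Orientations are given as [roll, pitch, yaw] about the fixed x, y, z axes, in that order (R = Rz(yaw) Ry(pitch) Rx(roll)).
In Python, from rig import r gives the robot as it stands. The module is installed in compiled form; this text tells all that it offers.
- The arm moves only by the tool drive_tool, never from a script. Its argument "moves" is a list of rows, each a list of 3 entries, a list of its own where there are three numbers: the closure, from 0 (fully open) to 1 (shut), then the shift along the tool's x, y, z in cm, then the turn about the tool's z in degrees. In form: [[claw, [dx, dy, dz], roll], ...]. A call has 1 to 12 rows; each row is the pose to reach, as a shift and turn from the pose measured when the call began, along the tool's axes at that moment; what a row does not reach only later rows make up. A row lasts 1/8 s, in which the tool goes at most 62.5 mm and 10.7 degrees, less where a joint would pass 70% of its speed; a pose out of reach is approached as far as the arm can. A call with a gripper value outside its range is refused whole. The fingers move at their own pace and stop on an object; "grip_force" is the grip in N (left out, the last holds). Time passes only in rows, so rows that repeat a pose let the fingers close. It gives the time, the measured TCP pose, the force and the opening at its end, in the units of the state.
- r.sense(): the state, without advancing time (a new reading comes with each control period).
- r.grab_frame(name): name is "scene" or "side" or "wrist"; returns a dict with "color" (420x560x3 uint8, red, green, blue), "fx", "fy", "cx", "cy" (pixels), "D" ([k1, k2, p1, p2, k3] as OpenCV has them; the pictures are not rectified), "pose" (4x4, takes a point from camera to world coordinates); the wrist camera has in their place "hand_eye" (4x4, takes a point from camera to tool coordinates, whose origin is the TCP and whose axes are the flange's). Camera axes: x right, y up, looking along -z (the intrinsics and any distortion apply to the point x, -y, -z); pixel columns grow to the right and rows downward; lengths in mm; the calibration is good to about 2 mm. A picture is of the moment at which its call begins: read the wrist's pose just before it. There is no depth.
- r.sign_off(): hands the job in, once; it reports no verdict.
Trained networks look in the newest picture that a camera, given by its name, has taken for a name from the list of things; names that differ only in an ending like _2 or _b are one class to them, and where a whole thing is asked for, a point or a joint stands for the part that bears it (a point fixed in the world has none). Each returns a list of dicts, best first, with "score" (0 to 1); they miss things now and then, are a little off and sometimes report something else, mostly with a low value. They report only what shows in the picture. A call takes as long as a camera call. They do not tell look-alikes from the thing itself.
- r.outline_of(thing, camera): "mask" (420x560 bool, what is visible of it) and "at" ([column, row] in pixels, amid what is visible of it).
- r.spot_point(thing, camera): "at" ([column, row] in pixels: a listed point, or the origin of a listed thing).
The state is a dict: "clock": time; "qpos": joint angles; "qvel": joint speeds; "joint_efforts": joint torques, N m; "eef_pos": TCP position; "tcp_rot": TCP orientation; "contact_force": force on the tool from outside, world axes, zero at the start; "wrist_torque": the same for the moment, N m; "opening": opening from 0.0 (shut) to 1.0 (fully open).
Only numpy, scipy, OpenCV 4.12 (cv2) and the standard library are available. Lean on these libraries where they do the work, as an engineer would, in place of code of your own. Each camera call takes 0.05 s, during which the arm holds its last target.

## Working session

There is one attempt and no reset: what is moved stays moved. The work goes in short steps, Python scripts to look and compute and a tool call to move; the robot and the scene stay as the last step left them, time stands still between calls to the robot, and variables do not carry over. Pictures are saved under pics/ and viewed, and the job is handed in when it is done.

Besides the shell and the picture viewer there is one more tool, called after ">>>" by a JSON object that holds its "op" and its "data", one argument or row to a line. drive_tool: Moves the arm, as the interface text tells. Its arguments: {"type":"object","properties":{"moves":{"type":"array"},"grip_force":{"type":"number"}},"required":["moves"]}

```bash
mkdir -p pics; cat > h.py <<'E'
import numpy as np, cv2
from rig import r
def save(f,name): cv2.imwrite('pics/'+name,cv2.cvtColor(f['color'],cv2.COLOR_RGB2BGR))
def K(f): return np.array([[f['fx'],0,f['cx']],[0,f['fy'],f['cy']],[0,0,1.]])
def ray(f,uv,pose=None):
    P=f['pose'] if pose is None else pose
    P=np.array(P); n=cv2.undistortPoints(np.array([[uv]],float),K(f),np.array(f['D'],float))[0,0]
    return P[:3,3],P[:3,:3]@np.array([n[0],-n[1],-1.])
def onz(f,uv,z,pose=None):
    o,d=ray(f,uv,pose); return o+d*(z-o[2])/d[2]
def proj(f,p,pose=None):
    P=np.array(f['pose'] if pose is None else pose); c=(np.atleast_2d(p)-P[:3,3])@P[:3,:3]
    c=c*[1,-1,-1]
    return cv2.projectPoints(c,np.zeros(3),np.zeros(3),K(f),np.array(f['D'],float))[0][:,0]
E
python3 - <<'E'
from h import *
for c in ['scene','side','wrist']:
    f=r.grab_frame(c); save(f,c+'0.png')
    if c!='wrist': print(c,f['fx'],np.round(f['pose'],2).tolist())
    else: print(f['fx'],np.round(f['hand_eye'],3).tolist())
    for t in ['brick_center','tray','chassis','cover_bar','cover_hinge','router','fan','screwdriver','mug','jar','finned_unit']:
        print(c,t,[(np.round(d['at']).tolist(),round(d['score'],2)) for d in r.spot_point(t,c)][:4])
print(r.sense())
E
```

```text
scene 419.08133477396774 [[0.71, -0.55, 0.43, 998.64], [0.7, 0.56, -0.45, -455.97], [0.01, 0.62, 0.78, 934.24], [0.0, 0.0, 0.0, 1.0]]
scene brick_center [([290.0, 212.0], 0.78), ([259.0, 152.0], 0.67), ([253.0, 330.0], 0.56)]
scene tray [([347.0, 179.0], 0.86)]
scene chassis [([278.0, 234.0], 0.72), ([294.0, 128.0], 0.21)]
scene cover_bar [([256.0, 191.0], 0.75)]
scene cover_hinge [([315.0, 238.0], 0.69)]
scene router []
scene fan [([292.0, 128.0], 0.8)]
scene screwdriver [([165.0, 240.0], 0.78), ([289.0, 211.0], 0.32)]
scene mug [([401.0, 166.0], 0.68), ([378.0, 276.0], 0.43)]
scene jar [([144.0, 386.0], 0.62)]
scene finned_unit [([376.0, 275.0], 0.72)]
side 500.3161887514577 [[-0.97, 0.18, -0.16, 289.17], [-0.24, -0.68, 0.69, 1154.84], [0.02, 0.71, 0.71, 1285.4], [0.0, 0.0, 0.0, 1.0]]
side brick_center [([348.0, 276.0], 0.98), ([252.0, 206.0], 0.74), ([274.0, 204.0], 0.62), ([262.0, 172.0], 0.62)]
side tray [([259.0, 294.0], 0.61), ([310.0, 203.0], 0.27)]
side chassis [([284.0, 224.0], 0.96)]
side cover_bar [([310.0, 202.0], 0.75)]
side cover_hinge [([250.0, 202.0], 0.62)]
side rou
[... 554 characters left out ...]
it []
{'clock': 1.8, 'qpos': array([-1.28040436e+00,  3.52992566e-01,  1.63340667e+00, -8.54533065e-06,
        1.15520312e+00, -2.44777617e-03]), 'qvel': array([ 3.24787328e-04, -1.86259553e-04, -2.28692359e-04,  1.87056495e-03,
        4.59828468e-04,  7.77380504e-05]), 'joint_efforts': array([ 3.58008874e-04, -6.05157208e+01, -3.42435980e+01, -1.05504178e-04,
        1.27818392e-03, -1.92962028e-05]), 'eef_pos': array([ 180.3883417 , -598.39969602,  231.28275547]), 'tcp_rot': array([-3.14158294e+00,  7.79413234e-06,  2.92843194e-01]), 'contact_force': array([0.4826032 , 0.50947915, 0.05717509]), 'wrist_torque': array([-0.01758618,  0.04807301, -0.01946108]), 'opening': 0.9990020566106512}
```

```bash
python3 - <<'E'
import cv2
a=cv2.imread('pics/scene0.png'); b=cv2.imread('pics/side0.png')
cv2.imwrite('pics/scene0z.png',cv2.resize(a[100:400,130:430],None,fx=2,fy=2,interpolation=cv2.INTER_CUBIC))
cv2.imwrite('pics/side0z.png',cv2.resize(b[120:400,170:450],None,fx=2.14,fy=2.14,interpolation=cv2.INTER_CUBIC))
E
```

```text
(no output)
```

View pics/scene0.png

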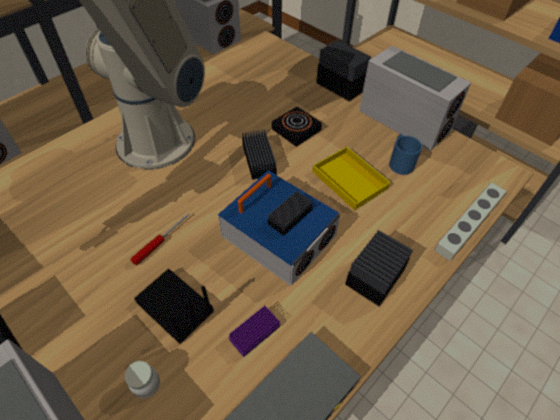

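View pics/scene0z.png

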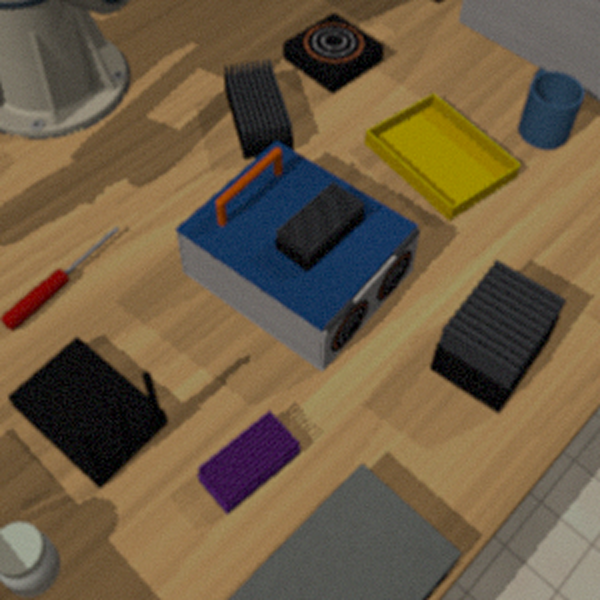

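View pics/side0z.png

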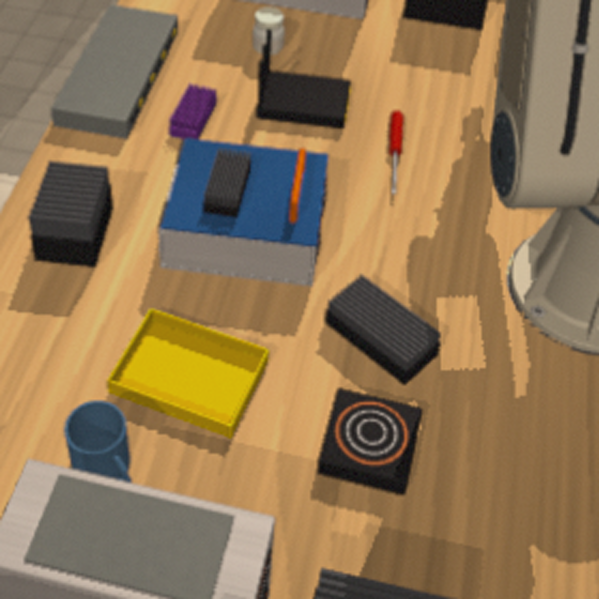

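```bash
cat > fit.py <<'E'
from h import *
from scipy.optimize import least_squares
import pickle
F={}
for c in ['scene','side']:
    F[c]=r.grab_frame(c)
pickle.dump({k:dict(v) for k,v in F.items()},open('F.pkl','wb'))
z=lambda pts,o,s:[(x/s+o[0],y/s+o[1]) for x,y in pts]
sc=lambda *p:z(p,(130,100),2); sd=lambda *p:z(p,(170,120),2.14)
for n,pts in [('cover sc',sc((180,232),(280,145),(417,228),(323,325))),]:
    print(n,[onz(F['scene'],p,96).round(0)[:2].tolist() for p in pts])
print('cover sd',[onz(F['side'],p,96).round(0)[:2].tolist() for p in sd((183,140),(327,155),(321,246),(160,234))])
print('tray sc',[onz(F['scene'],p,30).round(0)[:2].tolist() for p in sc((367,135),(436,97),(520,165),(451,213))])
print('tray sd',[onz(F['side'],p,30).round(0)[:2].tolist() for p in sd((151,312),(269,350),(232,432),(108,384))])
print('brick top sc',[onz(F['scene'],p,134).round(0)[:2].tolist() for p in sc((277,236),(335,187),(364,204),(306,250))])
print('brick top sd',[onz(F['side'],p,134).round(0)[:2].tolist() for p in sd((221,152),(250,154),(237,213),(205,210))])
print('bar sc',[onz(F['scene'],p,136).round(0)[:2].tolist() for p in sc((221,203),(280,154))])
print('bar sd',[onz(F['side'],p,136).round(0)[:2].tolist() for p in sd((302,152),(294,218))])
for t,h in [('brick_center',115),('cover_bar',136),('tray',0),('cover_hinge',90),('fan',0),('router',0),('mug',0),('screwdriver',10),('jar',0),('finned_unit',0)]:
  for c in F: print(t,c,[onz(F[c],d['at'],h).round(0)[:2].tolist() for d in r.spot_point(t,c)][:3])
E
python3 fit.py
```

```text
cover sc [[450.0, -94.0], [433.0, 101.0], [658.0, 122.0], [671.0, -66.0]]
cover sd [[672.0, -65.0], [438.0, -90.0], [411.0, 104.0], [648.0, 141.0]]
tray sc [[466.0, 252.0], [487.0, 390.0], [664.0, 365.0], [648.0, 221.0]]
tray sd [[636.0, 236.0], [452.0, 259.0], [470.0, 403.0], [656.0, 372.0]]
brick top sc [[562.0, -32.0], [559.0, 74.0], [603.0, 79.0], [601.0, -23.0]]
brick top sd [[595.0, -15.0], [550.0, -22.0], [539.0, 105.0], [586.0, 111.0]]
bar sc [[478.0, -46.0], [471.0, 63.0]]
bar sd [[472.0, -45.0], [456.0, 96.0]]
brick_center scene [[575.0, 30.0], [732.0, -242.0], [370.0, 127.0]]
brick_center side [[671.0, -116.0], [582.0, 23.0], [305.0, 246.0]]
cover_bar scene [[470.0, 3.0]]
cover_bar side [[464.0, 10.0]]
tray scene [[553.0, 305.0]]
tray side [[566.0, 309.0], [600.0, -89.0]]
cover_hinge scene [[658.0, 34.0]]
cover_hinge side [[663.0, 31.0]]
fan scene [[278.0, 372.0]]
fan side [[295.0, 369.0], [604.0, -96.0]]
router scene [[523.0, -313.0]]
router side [[518.0, -313.0]]
mug scene [[636.0, 486.0]]
mug side [[639.0, 469.0], [295.0, 364.0]]
screwdriver scene [[624.0, 69.0], [349.0, -219.0]]
screwdriver side [[336.0, -207.0]]
jar scene [[616.0, -468.0]]
jar side [[616.0, -440.0]]
finned_unit scene [[812.0, 94.0]]
finned_unit side [[815.0, 105.0]]
```

Candidates for the brick in the scene image:
- Black block on the cover at (290,212).
- Larger black finned block on the bench at (259,152).
- Purple block at (253,330).

The one on the cover fits: it is black and the smaller of the black pair. The enlarged crop above shows it lying on the blue cover behind the orange bar. The tray is at about (560,307), to the left of the machine.

I'll hover above the brick next.

>>> {"op": "drive_tool", "data": {
  "moves": [
    [0, [56.2, -48.3, 0], -74],
    [0, [56.2, -48.3, 0], -74],
    [0, [56.2, -48.3, 0], -74],
    [0, [56.2, -48.3, 0], -74],
    [0, [56.2, -48.3, 0], -74],
    [0, [56.2, -48.3, 0], -74],
    [0, [56.2, -48.3, 0], -74],
    [0, [56.2, -48.3, 0], -74],
    [0, [56.2, -48.3, 0], -74],
    [0, [56.2, -48.3, 0], -74],
    [0, [56.2, -48.3, 0], -74],
    [0, [56.2, -48.3, 0], -74]
  ],
  "grip_force": 60
}}

```text
clock: 4.4
eef_pos: [580.2, 28.5, 231.4]
tcp_rot: [3.141, -0.0, 1.585]
contact_force: [0.8, -0.5, -0.1]
opening: 0.999
```

```bash
cat >> h.py <<'E'
from scipy.spatial.transform import Rotation as Rn
def wpose(f,s):
    T=np.eye(4); T[:3,:3]=Rn.from_euler('xyz',s['tcp_rot']).as_matrix(); T[:3,3]=s['eef_pos']
    return T@np.array(f['hand_eye'])
E
python3 - <<'E'
from h import *
s=r.sense(); f=r.grab_frame('wrist'); save(f,'w1.png'); P=wpose(f,s)
import pickle; pickle.dump((f['color'],P,s),open('w1.pkl','wb'))
for t,h in [('brick_center',115),('cover_bar',136)]:
    print(t,[(d['at'],onz(f,d['at'],h,P).round(1)[:2].tolist(),d['score']) for d in r.spot_point(t,'wrist')])
for d in r.outline_of('brick_center','wrist')[:1]:
    m=d['mask'].astype(np.uint8); c=max(cv2.findContours(m,0,1)[0],key=cv2.contourArea)
    b=cv2.boxPoints(cv2.minAreaRect(c)); print(b.round(0).tolist(),[onz(f,p,134,P).round(1)[:2].tolist() for p in b])
print(proj(f,[[579,26,134]],P), s['eef_pos'],s['tcp_rot'])
E
```

```text
brick_center [([276.2, 207.6], [575.8, 27.1], 0.65), ([360.0, 342.3], [668.4, -125.8], 0.56)]
cover_bar [([149.3, 234.4], [466.0, 8.1], 0.95)]
[[240.0, 144.0], [303.0, 142.0], [308.0, 267.0], [244.0, 269.0]] [[546.6, 85.5], [596.8, 88.0], [605.3, -22.7], [547.5, -25.9]]
[[279.72723305 215.82056263]] [580.16939901  28.50214727 231.4390083 ] [ 3.14095739e+00 -4.59910150e-05  1.58510405e+00]
```

View pics/w1.png

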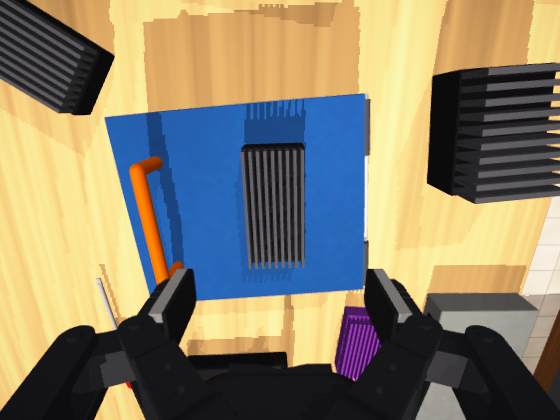

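```bash
python3 - <<'E'
from h import *
import pickle
c,P,s=pickle.load(open('w1.pkl','rb')); f=r.grab_frame('wrist')
cv2.imwrite('pics/w1z.png',cv2.cvtColor(cv2.resize(c[80:310,100:380],None,fx=2.6,fy=2.6,interpolation=cv2.INTER_CUBIC),cv2.COLOR_RGB2BGR))
for p in [(245,151),(304,149),(305,265),(249,267)]: print(p,onz(f,p,134,P).round(1)[:2])
for p in [(107,118),(366,95),(362,289),(158,301)]: print('cover',p,onz(f,p,96,P).round(1)[:2])
for p in [(140,171),(161,282)]: print('bar',p,onz(f,p,136,P).round(1)[:2])
E
```

```text
(245, 151) [550.7  80.3]
(304, 149) [597.5  82.4]
(305, 265) [602.5 -20.9]
(249, 267) [551.9 -23.6]
cover (107, 118) [422.5 103.8]
cover (366, 95) [653.1 125.4]
cover (362, 289) [669.5 -70.7]
cover (158, 301) [446.3 -89.3]
bar (140, 171) [465.4  63.7]
bar (161, 282) [470.6 -39.4]
```

View pics/w1z.png

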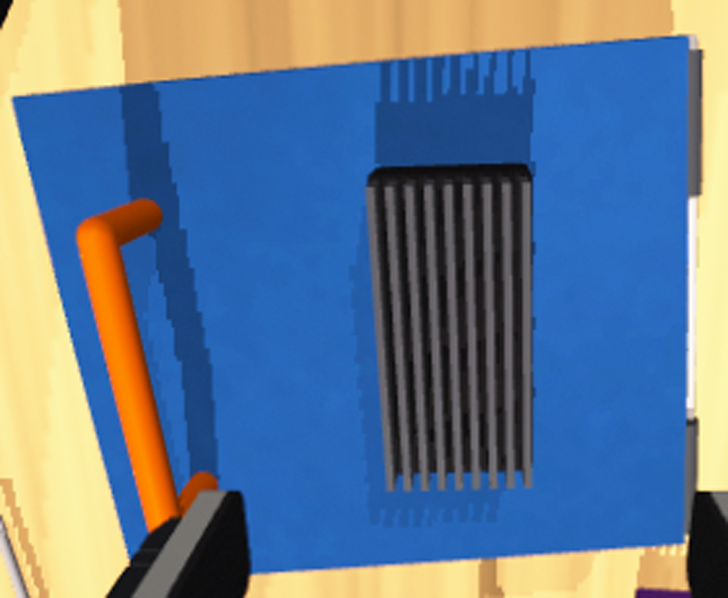

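>>> {"op": "drive_tool", "data": {
  "moves": [
    [0, [0.05, -0.45, 4], -1],
    [0, [0.05, -0.45, 8], -1],
    [0, [0.05, -0.45, 11], -1],
    [0, [0.05, -0.45, 12.9], -1],
    [0, [0.05, -0.45, 12.9], -1],
    [0.6, [0.05, -0.45, 12.9], -1],
    [0.6, [0.05, -0.45, 12.9], -1],
    [0.6, [0.05, -0.45, 12.9], -1],
    [0.6, [0.05, -0.45, 12.9], -1],
    [0.6, [0.05, -0.45, 12.9], -1]
  ],
  "grip_force": 60
}}

```text
clock: 5.9
eef_pos: [574.8, 26.2, 103.6]
tcp_rot: [3.14, 0.001, 1.603]
contact_force: [-0.5, -1.6, 5.7]
opening: 0.626
```

>>> {"op": "drive_tool", "data": {
  "moves": [
    [0.6, [0, 0, -3], 0],
    [0.6, [0, 0, -8], 0],
    [0.6, [2, 0, -12], -10],
    [0.6, [8, -0.2, -12], -20],
    [0.6, [14, -0.3, -12], -30],
    [0.6, [20, -0.4, -12], -40],
    [0.6, [25, -0.5, -12], -50],
    [0.6, [28.1, -0.6, -12], -60],
    [0.6, [28.1, -0.6, -12], -70],
    [0.6, [28.1, -0.6, -12], -80],
    [0.6, [28.1, -0.6, -12], -80],
    [0.6, [28.1, -0.6, -12], -80]
  ]
}}

```text
clock: 7.4
eef_pos: [559.7, 306.9, 223.6]
tcp_rot: [-3.141, 0.002, 2.995]
contact_force: [0.7, -0.8, -3.6]
opening: 0.62
```

```bash
python3 - <<'E'
from h import *
s=r.sense(); f=r.grab_frame('wrist'); save(f,'w2.png'); P=wpose(f,s)
import pickle; pickle.dump((f['color'],P,s),open('w2.pkl','wb'))
for t,h in [('brick_center',s['eef_pos'][2]+12),('tray',0)]:
    print(t,[(d['at'],onz(f,d['at'],h,P).round(1)[:2].tolist(),d['score']) for d in r.spot_point(t,'wrist')])
print(s)
f=r.grab_frame('side'); save(f,'s2.png')
E
```

```text
brick_center [([280.4, 281.2], [557.1, 308.0], 0.68), ([171.5, 353.5], [594.6, 241.1], 0.21)]
tray [([285.1, 176.1], [556.1, 314.7], 0.94)]
{'clock': 7.4, 'qpos': array([ 4.99825428e-01,  3.79859702e-01,  1.61163266e+00, -1.38885080e-03,
        1.14905802e+00, -9.23735595e-01]), 'qvel': array([-0.00070623,  0.0016935 , -0.00116319, -0.00050894, -0.00019075,
       -0.01156371]), 'joint_efforts': array([ 1.46357487e-01, -6.41745543e+01, -3.53922451e+01,  5.58966422e-04,
        1.91308645e-03, -6.54850435e-02]), 'eef_pos': array([559.71368792, 306.8604163 , 223.63522287]), 'tcp_rot': array([-3.14120928e+00,  1.59555976e-03,  2.99492552e+00]), 'contact_force': array([ 0.67458768, -0.7501326 , -3.57884017]), 'wrist_torque': array([-0.0254795 ,  0.03459162,  0.00308824]), 'opening': 0.6202673002031294}
```

View pics/w2.png

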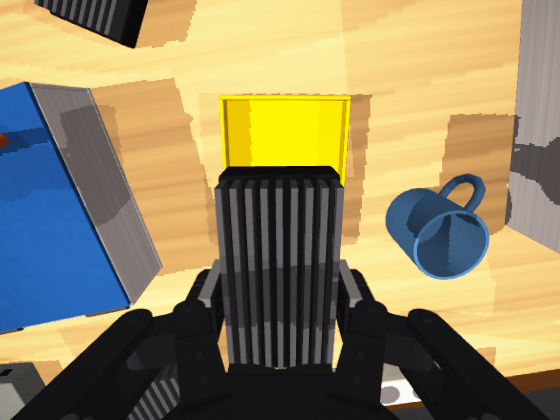

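View pics/s2.png

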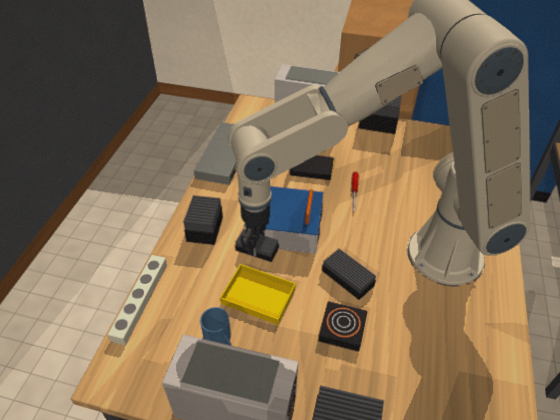

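```bash
python3 - <<'E'
from h import *
import pickle
c,P,s=pickle.load(open('w2.pkl','rb')); f=r.grab_frame('wrist')
for p in [(220,96),(350,97),(348,180)]: print(p,onz(f,p,30,P).round(1)[:2])
a=onz(f,(220,96),30,P)[:2];b=onz(f,(350,97),30,P)[:2]
n=(b-a)/np.linalg.norm(b-a); print(np.linalg.norm(b-a)); m=(a+b)/2
nn=np.array([n[1],-n[0]]); 
print('centre',m+95*nn,np.degrees(np.arctan2(n[1],n[0]))-90)
for z in (242,246): 
  for p in [(217,186),(342,184),(227,365),(334,362)]: print(z,p,onz(f,p,z,P).round(1)[:2])
E
```

```text
(220, 96) [454.  259.3]
(350, 97) [475.1 395.1]
(348, 180) [564.6 386. ]
137.36030828279635
centre [558.45142911 312.61632798] -8.830270533530495
242 (217, 186) [503.1 288.7]
242 (342, 184) [510.  341.3]
242 (227, 365) [600.5 272.5]
242 (334, 362) [606.9 329.6]
246 (217, 186) [502.2 289.7]
246 (342, 184) [508.9 340.6]
246 (227, 365) [596.5 274.1]
246 (334, 362) [602.6 329.3]
```

>>> {"op": "drive_tool", "data": {
  "moves": [
    [0.6, [-0.25, 0.45, 4], 0],
    [0.6, [-0.25, 0.45, 9], 0],
    [0.6, [-0.25, 0.45, 14], 0],
    [0.6, [-0.25, 0.45, 17.5], 0],
    [0.6, [-0.25, 0.45, 19.2], 0],
    [0.6, [-0.25, 0.45, 20.1], 0],
    [0.6, [-0.25, 0.45, 20.6], 0],
    [0.6, [-0.25, 0.45, 20.9], 0],
    [0.6, [-0.25, 0.45, 21.1], 0],
    [0.6, [-0.25, 0.45, 21.1], 0]
  ]
}}

```text
clock: 8.9
eef_pos: [563.4, 310.9, 12.8]
tcp_rot: [-3.141, 0.002, 2.998]
contact_force: [0.1, -1.0, -3.1]
opening: 0.623
```

>>> {"op": "drive_tool", "data": {
  "moves": [
    [0.6, [0, 0, 0.1], 0],
    [0.6, [0, 0, 0.2], 0],
    [0.6, [0, 0, 0.2], 0]
  ]
}}

```text
clock: 9.28
eef_pos: [563.6, 311.0, 11.7]
tcp_rot: [3.141, 0.002, 2.997]
contact_force: [-2.5, -1.6, 5.2]
opening: 0.623
```

```bash
python3 - <<'E'
from h import *
s=r.sense();print(s['contact_force'],s['eef_pos'])
f=r.grab_frame('wrist'); save(f,'w3.png')
E
```

```text
[-2.54786399 -1.64987703  5.24707626] [563.59894139 311.00596966  11.66792792]
```

View pics/w3.png

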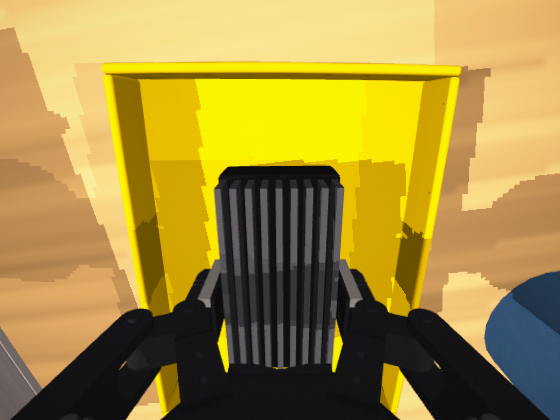

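The brick is centred in the tray and touching the floor (contact force up from -3 to +5 N). I'll open the fingers part-way, then raise straight up.

>>> {"op": "drive_tool", "data": {
  "moves": [
    [0.22, [0, 0, 0], 0],
    [0.22, [0, 0, 0], 0],
    [0.22, [0, 0, 0], 0],
    [0.22, [0, 0, 0], 0],
    [0.22, [0, 0, -2], 0],
    [0.22, [0, 0, -5], 0],
    [0.22, [0, 0, -10], 0],
    [0.22, [0, 0, -16], 0],
    [0.22, [0, 0, -21], 0],
    [0.22, [0, 0, -21], 0]
  ]
}}

```text
clock: 10.58
eef_pos: [565.5, 312.4, 228.2]
tcp_rot: [3.136, 0.01, 2.998]
contact_force: [0.8, 0.1, 0.0]
opening: 0.781
```

```bash
python3 - <<'E'
from h import *
s=r.sense(); f=r.grab_frame('wrist'); save(f,'w4.png'); P=wpose(f,s); print(s['eef_pos'],s['opening'],s['contact_force'])
for t,h in [('brick_center',23),('tray',0)]:
    print(t,[(d['at'],onz(f,d['at'],h,P).round(1)[:2].tolist(),d['score']) for d in r.spot_point(t,'wrist')])
E
```

```text
[565.50398982 312.35780299 228.23548591] 0.7805458844074523 [0.81728515 0.1223405  0.00775132]
brick_center [([278.4, 179.2], [562.3, 313.1], 0.55)]
tray []
```

View pics/w4.png

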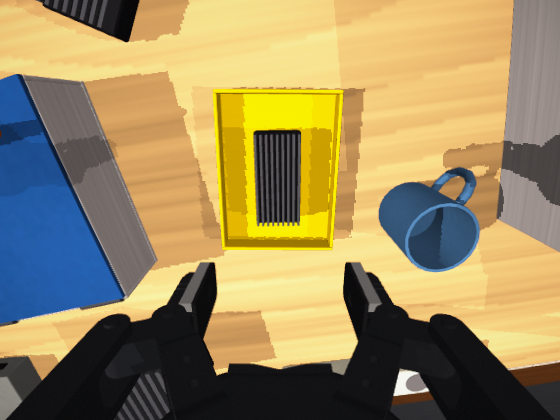

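The brick lies flat in the tray. Next I go above the bar.

>>> {"op": "drive_tool", "data": {
  "moves": [
    [0, [1, -6, -0.7], 10],
    [0, [2, -12, -0.7], 20],
    [0, [3.2, -18, -0.7], 30],
    [0, [4.3, -24, -0.7], 40],
    [0, [5.4, -29, -0.7], 50],
    [0, [5.4, -31.3, -0.7], 60],
    [0, [5.4, -31.3, -0.7], 70],
    [0, [5.4, -31.3, -0.7], 76.5],
    [0, [5.4, -31.3, -0.7], 76.5],
    [0, [5.4, -31.3, -0.7], 76.5]
  ]
}}

```text
clock: 11.98
eef_pos: [463.7, 8.8, 227.9]
tcp_rot: [3.141, 0.0, 1.665]
contact_force: [-0.4, -0.1, -0.5]
opening: 0.999
```

```bash
python3 - <<'E'
from h import *
s=r.sense(); f=r.grab_frame('wrist'); save(f,'w5.png'); P=wpose(f,s); print(s['eef_pos'],s['tcp_rot'],s['opening'],s['contact_force'])
for t,h in [('cover_bar',136),('cover_hinge',90)]:
    print(t,[(d['at'],onz(f,d['at'],h,P).round(1)[:2].tolist(),d['score']) for d in r.spot_point(t,'wrist')])
m=cv2.inRange(cv2.cvtColor(f['color'],cv2.COLOR_RGB2HSV),(5,150,120),(17,255,255))
cv2.imwrite('pics/w5m.png',m)
for row in range(100,300,12):
    x=np.flatnonzero(m[row,:]); 
    if len(x): print(row,x.min(),x.max(),onz(f,(x.min(),row),136,P)[:2].round(1),onz(f,(x.max(),row),136,P)[:2].round(1))
E
```

```text
[463.73379595   8.83438764 227.92790937] [3.14119185e+00 4.20850739e-04 1.66504213e+00] 0.9985137517467562 [-0.39184125 -0.12133991 -0.48210241]
cover_bar [([287.1, 216.4], [468.8, 8.3], 0.65)]
cover_hinge [([479.0, 197.1], [659.3, 29.8], 0.95)]
148 279 293 [456.9  63.6] [467.6  64.6]
160 279 293 [457.7  54.4] [468.6  55.4]
172 279 293 [458.6  44.9] [469.6  46. ]
184 279 293 [459.5  35.2] [470.7  36.3]
196 279 292 [460.4  25.3] [470.9  26.2]
208 279 292 [461.4  15. ] [472.  16.]
220 280 292 [463.2   4.6] [473.2   5.5]
232 280 292 [464.2  -6.2] [474.3  -5.3]
244 280 292 [465.2 -17.3] [475.5 -16.4]
256 279 292 [465.5 -28.8] [476.7 -27.8]
268 279 291 [466.6 -40.6] [477.1 -39.7]
```

View pics/w5.png

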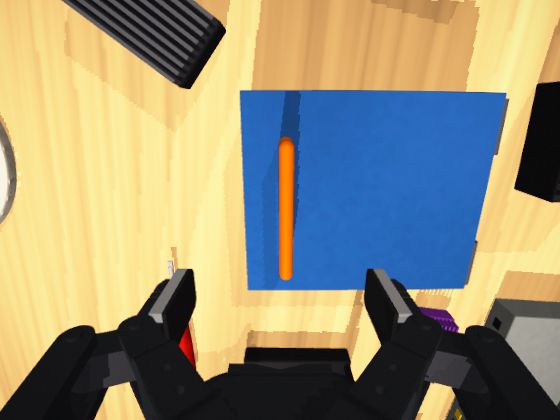

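>>> {"op": "drive_tool", "data": {
  "moves": [
    [0, [0, 0.4, 4], 0],
    [0, [0, 0.4, 8], 0],
    [0, [0, 0.4, 10.2], 0],
    [0, [0, 0.4, 11.1], 0],
    [0, [0, 0.4, 11.1], 0],
    [1, [0, 0.4, 11.1], 0],
    [1, [0, 0.4, 11.1], 0],
    [1, [0, 0.4, 11.1], 0],
    [1, [0, 0.4, 11.1], 0],
    [1, [0, 0.4, 11.1], 0],
    [1, [0, 0.4, 11.1], 0]
  ],
  "grip_force": 35
}}

```text
clock: 13.5
eef_pos: [468.9, 9.2, 117.7]
tcp_rot: [3.139, 0.001, 1.664]
contact_force: [1.5, 0.8, 3.0]
opening: 0.132
```

>>> {"op": "drive_tool", "data": {
  "moves": [
    [1, [0, 0.22, -0.85], 0],
    [1, [0, 0.48, -1.68], 0],
    [1, [0, 0.77, -2.51], 0],
    [1, [0, 1.1, -3.32], 0],
    [1, [0, 1.46, -4.11], 0],
    [1, [0, 1.86, -4.89], 0],
    [1, [0, 2.29, -5.65], 0],
    [1, [0, 2.75, -6.39], 0],
    [1, [0, 3.24, -7.11], 0],
    [1, [0, 3.24, -7.11], 0]
  ]
}}

```text
clock: 14.75
eef_pos: [500.1, 12.3, 189.5]
tcp_rot: [3.141, 0.0, 1.664]
contact_force: [-6.9, -0.7, 1.6]
opening: 0.124
```

```bash
python3 - <<'E'
from h import *
s=r.sense(); print(s['eef_pos'],s['contact_force'],s['wrist_torque'])
f=r.grab_frame('scene'); save(f,'s6.png')
E
```

```text
[500.12395473  12.26861406 189.45610849] [-6.92504613 -0.67331149  1.61351495] [-0.0671938   1.2997537   0.04420138]
```

View pics/s6.png

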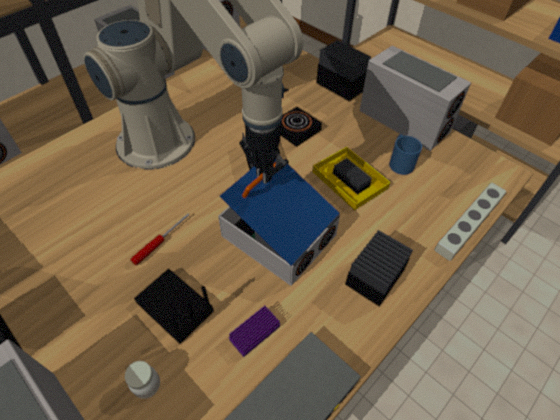

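>>> {"op": "drive_tool", "data": {
  "moves": [
    [1, [0, 0.63, -0.63], 0],
    [1, [0, 1.19, -1.3], 0],
    [1, [0, 1.77, -1.95], 0],
    [1, [0, 2.39, -2.58], 0],
    [1, [0, 3.02, -3.17], 0],
    [1, [0, 3.69, -3.74], 0],
    [1, [0, 4.38, -4.28], 0],
    [1, [0, 5.09, -4.78], 0],
    [1, [0, 5.82, -5.26], 0],
    [1, [0, 5.82, -5.26], 0],
    [1, [0, 5.82, -5.26], 0]
  ]
}}

```text
clock: 16.18
eef_pos: [557.1, 17.7, 243.8]
tcp_rot: [-3.14, 0.0, 1.664]
contact_force: [-13.0, -0.2, 15.6]
opening: 0.122
```

```bash
python3 - <<'E'
from h import *
s=r.sense(); print(s['eef_pos'],s['tcp_rot'],s['contact_force'],s['wrist_torque'],s['opening'])
f=r.grab_frame('scene'); save(f,'s7.png')
cv2.imwrite('pics/s7z.png',cv2.cvtColor(cv2.resize(f['color'][90:310,190:410],None,fx=2.7,fy=2.7,interpolation=cv2.INTER_CUBIC),cv2.COLOR_RGB2BGR))
f2=r.grab_frame('side'); save(f2,'d7.png')
cv2.imwrite('pics/d7z.png',cv2.cvtColor(cv2.resize(f2['color'][120:360,180:420],None,fx=2.4,fy=2.4,interpolation=cv2.INTER_CUBIC),cv2.COLOR_RGB2BGR))
# predicted cover corners/bars for angles
psi=np.radians(5.3); ex=np.array([np.cos(psi),np.sin(psi),0]); ey=np.array([-np.sin(psi),np.cos(psi),0]); ez=np.array([0,0,1.])
H=np.array([661.5,27.5,90])
for a in (38,45,52):
    t=np.radians(a); u=-np.cos(t)*ex+np.sin(t)*ez; n=np.sin(t)*ex+np.cos(t)*ez
    pts=[H+235*u+6*n+100*ey,H+235*u+6*n-100*ey,H+195*u+46*n]
    print(a,proj(f,pts).round(0).tolist(),proj(f2,pts).round(0).tolist(),pts[2].round(0))
E
```

```text
[557.08276555  17.72486963 243.80349854] [-3.14038892e+00  3.30432658e-04  1.66395422e+00] [-13.04673145  -0.22683799  15.56772031] [-0.09766993  2.17216358 -0.01852523] 0.12160291773907776
38 [[284.0, 138.0], [227.0, 185.0], [275.0, 170.0]] [[303.0, 201.0], [310.0, 158.0], [289.0, 175.0]] [537.  16. 246.]
45 [[290.0, 135.0], [233.0, 183.0], [282.0, 169.0]] [[297.0, 195.0], [305.0, 152.0], [283.0, 171.0]] [557.  18. 260.]
52 [[298.0, 133.0], [240.0, 182.0], [290.0, 170.0]] [[289.0, 189.0], [298.0, 147.0], [276.0, 167.0]] [578.  20. 272.]
```

View pics/s7z.png

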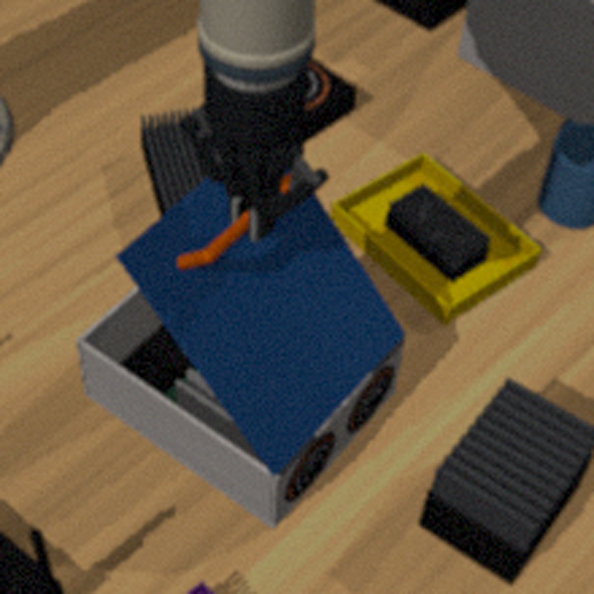

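View pics/d7z.png

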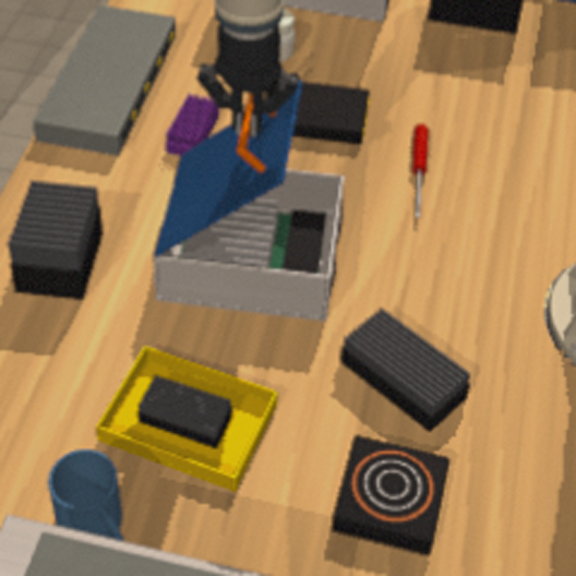

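>>> {"op": "drive_tool", "data": {
  "moves": [
    [1, [0, -0.05, -0.05], 0],
    [1, [0, -0.05, -0.05], 0],
    [1, [0, -0.05, -0.05], 0],
    [1, [0, -0.05, -0.05], 0],
    [1, [0, -0.05, -0.05], 0],
    [1, [0, -0.05, -0.05], 0]
  ]
}}

```text
clock: 17.02
eef_pos: [556.7, 17.7, 244.0]
tcp_rot: [-3.141, 0.0, 1.664]
contact_force: [4.9, 0.9, -12.8]
opening: 0.126
```

```bash
python3 - <<'E'
from h import *
g=[]
for i in range(8):
    f2=r.grab_frame('side'); s=r.sense(); g.append(f2['color'].astype(float)); print(s['clock'],s['eef_pos'].round(2),s['contact_force'].round(1),round(s['opening'],4))
print(abs(cv2.GaussianBlur(g[0]-g[-1],(5,5),0))[140:260,240:330].max())
save(f2,'d8.png')
f=r.grab_frame('scene'); save(f,'s8.png')
for t,h in [('brick_center',23),('tray',0),('fan',0),('router',0),('mug',0),('screwdriver',10),('jar',0),('finned_unit',0)]:
  print(t,[onz(f2,d['at'],h).round(0)[:2].tolist() for d in r.spot_point(t,'side')][:3],[onz(f,d['at'],h).round(0)[:2].tolist() for d in r.spot_point(t,'scene')][:3])
E
```

```text
17.075 [556.75  17.69 243.95] [  5.3   1.  -13. ] 0.1223
17.125 [556.74  17.68 243.94] [  4.6   0.2 -12.2] 0.1243
17.175 [556.74  17.7  243.94] [  4.5   0.9 -12.8] 0.1256
17.225 [556.74  17.72 243.95] [  5.4   1.1 -13.6] 0.1237
17.275 [556.73  17.69 243.96] [  5.2   1.1 -12.4] 0.122
17.325 [556.76  17.71 243.97] [  5.9   0.3 -13.5] 0.1238
17.375 [556.75  17.71 243.97] [  5.4  -0.1 -14.3] 0.1213
17.425 [556.74  17.72 243.95] [  6.2   0.1 -12.9] 0.1236
3.76171875
brick_center [[304.0, 177.0], [708.0, -214.0], [562.0, 307.0]] [[293.0, 190.0], [568.0, 306.0], [704.0, -216.0]]
tray [[555.0, 309.0]] [[546.0, 312.0]]
fan [[296.0, 368.0]] [[277.0, 370.0]]
router [[515.0, -314.0]] [[525.0, -309.0]]
mug [[634.0, 480.0]] [[638.0, 480.0]]
screwdriver [[343.0, -195.0]] [[340.0, -212.0]]
jar [[615.0, -456.0], [616.0, -273.0]] [[620.0, -464.0]]
finned_unit [[822.0, 98.0]] []
```

View pics/d8.png

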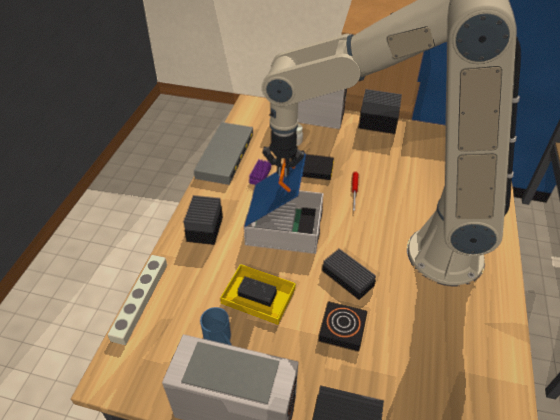

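```bash
python3 -c "
from rig import r
print(r.sign_off()); s=r.sense(); print(s['clock'],s['eef_pos'],s['opening'])"
```

```text
the job is handed in; nothing more can be done
None
the job is handed in; nothing more can be done
```

I set the black finned brick flat in the yellow tray with the cover shut. Then I lifted the cover by its orange bar to about 45° and handed the job in at about 18 s, still gripping the bar.

**Last checks:**
- **Brick:** it lies at about (565, 307), near the tray centre at (558, 311). It was lowered until it touched the floor, then released.
- **Cover:** the angle is about 43–45° by the cover corners in both pictures, and 45° from the tool position.
- **Hold:** over 0.4 s the tool stayed steady to about 0.1 mm, with a force of about 14 N. The finger opening matched the bar.
- **Bystanders:** the re-measured positions agree with the first ones to within about 16 mm. I put that down to detection scatter, as nothing visibly moved.

**Disagreements:**
- The network's tray estimates differed from the corner fit by up to about 13 mm.
- The last scene picture did not report the larger finned unit, but the side camera still showed it in place.
- `r.sign_off()` gave no verdict, so the final result is not confirmed.

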